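Return the service tools to the sloping shadow tray

ROBOT

A 6-joint arm with a two-finger parallel gripper is mounted at the origin on the work surface. World frame = base frame: x ahead of the robot, y to its left, z up, the work surface at z = 0. Lengths are in m, angles in rad, forces in N, time in s.
With the tool pointing down it reaches from about 0.375 to 0.9 m from the base axis. Payload 3.1 kg.
Tool frame: the origin (TCP) lies at the very end of the fingers, on their centre line; the grasp point (between the pads) lies 19 mm behind it (grip_depth is the distance from the TCP to the grasp point, in m); z points along the fingers, y is the line along which they close (so a half turn about z gives the same grasp; the last joint's range is limited). The gripper opens to 85 mm and grips with 20 to 120 N. Pads are 22 mm wide; open, the fingers measure 114 mm over their backs; the gripper's body (76 mm by 85 mm) begins 54 mm behind the grasp point. The pads swing forward as they close: fully open they stand 13 mm farther back than shut.
Start: joints at [1.024, 0.527, 1.433, -0, 1.181, -0.178], TCP at [0.225, 0.583, 0.231] pointing down, gripper open.
Joint ranges: [-3.08, 3.08], [-0.75, 2.2], [0.22, 2.44], [-1.43, 4.57], [0, 2.65], [-2.85, 2.85]. Speed limits (rad/s): [2.79, 2.79, 3.14, 3.14, 3.14, 3.14].

INTERFACE

Orientations are given as a unit quaternion [x, y, z, w].
In Python, from station import * gives the robot as it stands.
- The arm moves only by the tool apply_moves, never from a script. Its argument "plan" is a list of rows, each a list of 7 numbers: the shift along the tool's x, y, z in m, then the turn, a rotation vector about the tool's x, y, z in rad, then the gripper command: -1 is fully open, 1 is shut, values between are in proportion. In form: [[dx, dy, dz, wx, wy, wz, jaw], ...]. A call has 1 to 8 rows; each row shifts and turns the commanded pose from where the row before left it, along the tool's axes as they then stand; what a row does not reach is not made up. A row lasts 1/8 s, in which the tool goes at most 62.5 mm and 10.7 degrees, less where a joint would pass 70% of its speed; a pose out of reach is approached as far as the arm can. A call is refused whole if a number of a shift passes 0.0625 or a number of a turn 0.188, either way. A call with a gripper value outside its range is refused whole. The fingers move at their own pace and stop on an object; "force" is the grip in N (left out, the last holds). Time passes only in rows, so rows that do not move let the fingers close. It gives the time, the measured TCP pose, the force, the opening and the grip force at its end, in the units of the state.
- sense(): the state, without advancing time (a new reading comes with each control period).
- snapshot(name): name is "scene" or "top" or "wrist"; returns the picture (384x512x3 uint8, red, green, blue); there is no depth.
- calibration(name): a dict with "camera_matrix" (3x3 intrinsics, pixels), "R" (3x3) and "t" (3): a world point X has camera coordinates R X + t; the wrist camera has in their place "mount" (4x4, takes a point from camera to tool coordinates, whose origin is the TCP and whose axes are the flange's). Camera axes: x right, y down, z forward; pixel columns grow to the right and rows downward; lengths in m; the calibration is good to about 2 mm. A picture is of the moment at which its call begins: read the wrist's pose just before it. calibration takes no time and is no camera call.
- sign_off(): hands the job in; it is judged then, once.
The state is a dict: "t": time; "q": joint angles; "qd": joint speeds; "tau": joint torques, N m; "tcp_pos": TCP position; "tool_rot": TCP orientation; "force": force on the tool from outside, world axes, zero at the start; "ft_torque": the same for the moment, N m; "finger_gap": opening from 0.0 (shut) to 1.0 (fully open); "gripper_force": force on a finger pad.
Only numpy, scipy, OpenCV 4.12 (cv2) and the standard library are available. Lean on these libraries where they do the work, as an engineer would, in place of code of your own. Each camera call takes 0.05 s, during which the arm holds its last target. There are 200 camera calls.

TASK

The analyser's service is done: put the blue-handled spanner and the orange-handled scraper back into the sloping shadow tray, each lying in its own cut-out. Each neck has to snap past its spring clip so that the whole tool lies fully home on the pocket's floor; press firmly on the tools but never lean hard on the tray itself, and leave the bottle, the beaker and the jar where they stand.

Things in the scene. Friction and masses are not known exactly. Their poses are not given: they have to be found in the camera images.
- tray: Black shadow tray on a fixed stand, 150 mm (x) by 200 mm (y), 10 mm thick over a yellow floor, sloping 30 degrees: its face looks up and to the robot's left (+y, give or take 0.45 rad of yaw). Origin mid-tray at the pockets' floor level; x up the slope, y level, z out of the face (at z = 10 mm). Two pockets along y, heads at +y: spanner in the lower row (x = -37.5 mm), scraper in the upper (x = +37.5 mm)
- spanner: Open-ended spanner with a blue handle. Handle block 80 x 20 x 24 mm high, flat underside; round steel neck 10 mm thick, axis 11 mm above the underside, runs 34 mm from its front to the head. Origin under the handle's middle, on the underside; x towards the head, z up. Spans x -40 (butt) to +112 mm. Loose, flat on the bench, 140 g +-40%. Head: a steel fork 38 mm wide, 38 mm long, 12 mm high, open at the far end.
- scraper: Flat scraper with an orange handle. Handle block 80 x 20 x 24 mm high, flat underside; round steel neck 10 mm thick, axis 11 mm above the underside, runs 34 mm from its front to the head. Origin under the handle's middle, on the underside; x towards the head, z up. Spans x -40 (butt) to +124 mm. Loose, flat on the bench, 110 g +-40%. Head: a steel collar 30 mm wide and 15 mm high, then a flat blade 30 mm wide, 4 mm thick; together 50 mm long.
- spanner_pocket (a point): Floor of the spanner's pocket (lower row), under the handle's middle; tray axes. The spanner's origin belongs here, its x along the tray's y, its z along the tray's z. Handle channel 23 mm wide (1.5 mm spare each side and each end), head space 41 mm wide, floor 10 mm below the tray's face. Only this tool, this way round, fits.
- scraper_pocket (a point): Floor of the scraper's pocket (upper row), under the handle's middle; tray axes. The scraper's origin belongs here, its x along the tray's y, its z along the tray's z. Handle channel 23 mm wide (1.5 mm spare each side and each end), head space 33 mm wide, floor 10 mm below the tray's face. Only this tool, this way round, fits.
- spanner_clip (a point): Floor point under the spring clip of the spanner's pocket, 54 mm from the pocket point along tray y; tray axes. Clip: two white rollers along y, 8 mm thick, 7 mm gap, axes 13 mm above the floor, sprung sideways. A neck laid on them stops about 7 mm short; 10 to 24 N into the tray on the handle's top near its front snaps it through, then the clip holds it down. The spanner's neck point belongs here.
- scraper_clip (a point): The same point and the same kind of spring clip for the scraper's pocket, 54 mm from the pocket point along tray y; tray axes. The scraper's neck point belongs here.
- spanner_neck (a point): Point on the spanner's underside plane, 54 mm ahead of its origin along its x (below the round neck, 14 mm past the front end of the handle); same axes as the tool.
- scraper_neck (a point): Point on the scraper's underside plane, 54 mm ahead of its origin along its x (below the round neck, 14 mm past the front end of the handle); same axes as the tool.
- reagent: Bystander: brown reagent bottle with a blue cap, 54 mm in diameter, 105 mm high, loose; origin at the centre of its base.
- beaker: Bystander: empty glass beaker, 68 mm in diameter at the rim, 80 mm high, loose; origin at the centre of its base.
- jar: Bystander: low white jar with a green lid, 52 mm in diameter, 55 mm high, loose; origin at the centre of its base.
Not all that is in view belongs to the job. What is shaped like the scraper but red or turquoise is not meant.

How it is judged:
At the end, for the whole second after the job is handed in: Both tools lie at rest in their own pockets, snapped under the clips: handle origin and neck point each within 4 mm of their pocket and clip points along the tray's x and y and less than 2.5 mm above the pocket's floor, tool axes within 0.06 rad of the pocket's, head at the +y end (x of spanner_neck in the frame of spanner_clip between -0.004 and 0.004 m and y of spanner_neck in the frame of spanner_clip between -0.004 and 0.004 m and z of spanner_neck in the frame of spanner_clip below 0.0025 m and x of spanner in the frame of spanner_pocket between -0.004 and 0.004 m and y of spanner in the frame of spanner_pocket between -0.004 and 0.004 m and z of spanner in the frame of spanner_pocket below 0.0025 m and angle between the x axis of each of spanner, scraper and the y axis of tray, either way round below 0.06 rad and angle between the z axis of each of spanner, scraper and the z axis of tray, either way round below 0.06 rad and linear speed of each of spanner, scraper below 0.01 m/s and x of scraper_neck in the frame of scraper_clip between -0.004 and 0.004 m and y of scraper_neck in the frame of scraper_clip between -0.004 and 0.004 m and z of scraper_neck in the frame of scraper_clip below 0.0025 m and x of scraper in the frame of scraper_pocket between -0.004 and 0.004 m and y of scraper in the frame of scraper_pocket between -0.004 and 0.004 m and z of scraper in the frame of scraper_pocket below 0.0025 m); the robot touches nothing.
It fails at once if the brown reagent bottle was shifted by more than 25 mm or tipped (distance of reagent from where it was at the start of the episode above 0.025 m or angle between reagent's own z axis and vertical above 0.3 rad).
It fails at once if the glass beaker was shifted by more than 25 mm or tipped (distance of beaker from where it was at the start of the episode above 0.025 m or angle between beaker's own z axis and vertical above 0.3 rad).
It fails at once if the white jar was shifted by more than 25 mm or tipped (distance of jar from where it was at the start of the episode above 0.025 m or angle between jar's own z axis and vertical above 0.3 rad).
It fails at once if the robot pressed on the tray itself with more than 60 N (contact force between any of the fingers, the arm and tray above 60 N).
It also fails if it takes over 67 s, if anything falls off the work surface, if the arm or the gripper's body presses on something with over 40 N, if the wrist force passes 120 N, or if a joint passes its speed limit or range.

## Working session

There is one attempt and no reset: what is moved stays moved. The work goes in short steps, Python scripts to look and compute and a tool call to move; the robot and the scene stay as the last step left them, time stands still between calls to the robot, and variables do not carry over. Pictures are saved under pics/ and viewed, at most 10 in all, crops included, and the job is handed in when it is done.

Besides the shell and the picture viewer there is one more tool, called after "Emit:" by a JSON object that holds its "name" and its "arguments", one argument or row to a line. apply_moves: Moves the arm, as the interface text tells. Its arguments: {"type":"object","properties":{"plan":{"type":"array"},"force":{"type":"number"}},"required":["plan"]}

```bash
mkdir -p pics; python3 - <<'E'
from station import *
import cv2,numpy as np
for n in("scene","top"):
    im=snapshot(n); cv2.imwrite(f"pics/{n}0.png",im[:,:,::-1])
    c=calibration(n); print(n,np.round(np.array(c["camera_matrix"]),1).tolist(),np.round(c["R"],3).tolist(),np.round(c["t"],3).tolist())
print(calibration("wrist")); print(sense())
a=cv2.imread("pics/scene0.png");b=cv2.imread("pics/top0.png")
E
ls
```

```text
scene [[397.9, 0.0, 251.5], [0.0, 397.9, 187.1], [0.0, 0.0, 1.0]] [[-0.572, 0.82, -0.006], [0.689, 0.477, -0.545], [-0.444, -0.317, -0.838]] [0.328, -0.345, 1.404]
top [[353.7, 0.0, 253.7], [0.0, 353.7, 195.3], [0.0, 0.0, 1.0]] [[-0.015, -1.0, -0.006], [-0.994, 0.015, -0.109], [0.109, 0.004, -0.994]] [-0.005, 0.561, 1.059]
{'camera_matrix': array([[338.08220674,   0.        , 252.99072577],
       [  0.        , 338.08220674, 190.28731223],
       [  0.        ,   0.        ,   1.        ]]), 'mount': array([[ 1.39431863e-03, -9.55567959e-01, -2.94767588e-01,
         7.49470348e-02],
       [ 9.99999026e-01,  1.34935344e-03,  3.55935877e-04,
        -9.07512568e-04],
       [ 5.76247398e-05, -2.94767797e-01,  9.55568910e-01,
        -1.42031954e-01],
       [ 0.00000000e+00,  0.00000000e+00,  0.00000000e+00,
         1.00000000e+00]])}
{'t': 0.1, 'q': array([ 1.02450916e+00,  5.28385735e-01,  1.43379334e+00,  3.49239949e-05,
        1.18141746e+00, -1.78490716e-01]), 'qd': array([-0.00132144, -0.00201573, -0.00383485, -0.00056314, -0.00111498,
        0.00120025]), 'tau': array([ 7.01906247e-04, -4.43301415e+01, -1.78587055e+01, -1.69516420e-04,
        3.91628229e-03,  3.22662140e-05]), 'tcp_pos': array([0.22433627, 0.58264698, 0.23041769]), 'tool_rot': array([ 1.82869890e-01,  9.83136613e-01, -9.31138532e-04, -3.70294945e-04]), 'force': array([ 0.18083271, -0.67197464, -0.32541215]), 'ft_torque': array([0.00525839, 0.08675424, 0.0057191 ]), 'gripper_force': 0.0, 'finger_gap': 1.002467304423595}
pics
```

View pics/top0.png

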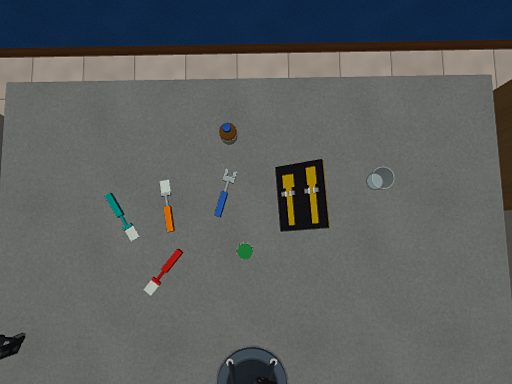

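View pics/scene0.png

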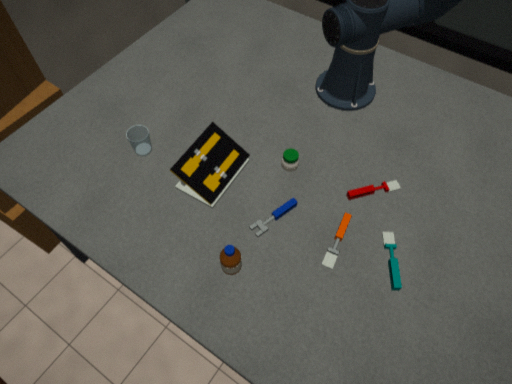

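The top view shows the spanner at about (222,193), the orange scraper at (167,206) and the tray at (302,195). The decoys are turquoise at (120,215) and red at (165,270). The scene view agrees: tray (210,165), spanner (275,215), scraper (338,240).

```bash
cat > lib.py <<'E'
from station import *
import cv2, numpy as np
from scipy.spatial.transform import Rotation as Ro
def cam(n, s=None):
    c=calibration(n); K=np.array(c["camera_matrix"])
    if n!="wrist": return K,np.array(c["R"]),np.array(c["t"])
    T=np.eye(4); T[:3,:3]=Ro.from_quat(s["tool_rot"]).as_matrix(); T[:3,3]=s["tcp_pos"]
    M=np.linalg.inv(T@c["mount"]); return K,M[:3,:3],M[:3,3]
def rays(C,px):
    K,R,t=C; px=np.atleast_2d(px).astype(float)
    d=np.c_[px,np.ones(len(px))]@np.linalg.inv(K).T@R
    return -R.T@t, d/np.linalg.norm(d,axis=1)[:,None]
def onplane(C,px,p0,n):
    o,d=rays(C,px); return o+d*(((np.asarray(p0)-o)@n)/(d@n))[:,None]
def onz(C,px,z): return onplane(C,px,[0,0,z],np.array([0,0,1.]))
def tri(C1,p1,C2,p2):
    P=[C[0]@np.c_[C[1],C[2]] for C in(C1,C2)]
    X=cv2.triangulatePoints(P[0],P[1],np.atleast_2d(p1).T.astype(float),np.atleast_2d(p2).T.astype(float)); return (X[:3]/X[3]).T
HS=dict(blue=((105,150,90),(125,255,255)),orange=((8,180,150),(16,255,255)),yellow=((18,150,120),(28,255,255)))
def mask(im,c):
    h=cv2.cvtColor(im,cv2.COLOR_RGB2HSV)
    return cv2.inRange(h,*[np.array(v,np.uint8) for v in HS[c]])
def blobs(m,amin=40):
    cs,_=cv2.findContours(m,cv2.RETR_EXTERNAL,cv2.CHAIN_APPROX_NONE)
    return sorted([c for c in cs if cv2.contourArea(c)>amin],key=cv2.contourArea,reverse=True)
def move(target_p,target_R,s=None):
    "total tool-frame shift and rotvec (shift in present axes)"
    s=s or sense(); R=Ro.from_quat(s["tool_rot"]); 
    return R.inv().apply(np.array(target_p)-s["tcp_pos"]).round(4), (R.inv()*Ro.from_matrix(target_R)).as_rotvec().round(4)
E
python3 - <<'E'
from lib import *
C={n:cam(n) for n in("top","scene")}
I={n:cv2.imread(f"pics/{n}0.png")[:,:,::-1].copy() for n in C}
for col in("blue","orange"):
    q={}
    for n in C:
        for b in blobs(mask(I[n],col)):
            r=cv2.minAreaRect(b); print(col,n,np.round(r[0],1),np.round(r[1],1),round(r[2]))
def quad(n,lo,hi):
    im=I[n].copy(); g=cv2.inRange(im,(0,0,0),(40,40,40))|mask(im,"yellow")
    w=np.zeros_like(g); w[lo[1]:hi[1],lo[0]:hi[0]]=255; g=cv2.morphologyEx(g&w,cv2.MORPH_CLOSE,np.ones((5,5)))
    b=cv2.convexHull(blobs(g)[0]); return cv2.approxPolyDP(b,8,True)[:,0]
a=quad("top",(260,145),(345,245)); b=quad("scene",(155,110),(265,220)); print(a.tolist(),b.tolist())
E
```

```text
blue top [220.3 203.4] [ 6.  25.3] 17
blue scene [284.2 206.9] [ 6.5 26. ] 54
blue scene [228.5 249. ] [8. 9.] 90
orange top [168.  218.4] [25.   5.8] 82
orange scene [343.2 224.9] [ 7.  24.9] 22
[[321, 159], [328, 227], [281, 230], [276, 167]] [[212, 122], [248, 155], [210, 202], [171, 168]]
```

```bash
python3 - <<'E'
from lib import *
T,S=cam("top"),cam("scene")
X=tri(T,[[321,159],[328,227],[281,230],[276,167]],S,[[171,168],[212,122],[248,155],[210,202]]); print(X.round(3))
c=X.mean(0); ty=(X[0]+X[3]-X[1]-X[2]); ty/=np.linalg.norm(ty); tx=X[0]+X[1]-X[2]-X[3]; tx/=np.linalg.norm(tx); n=np.cross(tx,ty)
print("c",c.round(3),"ty",ty.round(3),"tx",tx.round(3),"n",n.round(3), np.arctan2(ty[1],ty[0]))
print("len",np.linalg.norm(X[0]-X[1]),np.linalg.norm(X[3]-X[2]),np.linalg.norm(X[0]-X[3]))
for nm,p,q in(("spanner",[220.3,203.4],[284.2,206.9]),("scraper",[168,218.4],[343.2,224.9])):
    print(nm,tri(T,p,S,q).round(3), onz(T,p,.02).round(3))
for nm,p in (("sp head",(230,177)),("sc head",(165,187))): print(nm,onz(T,p,.01).round(3))
for nm,p,z in (("jar",(245,251),.055),("bot",(227,127),.105)): print(nm,onz(T,p,z).round(3))
s=sense(); R=Ro.from_quat(s["tool_rot"]).as_matrix(); M=np.array(calibration("wrist")["mount"])
print("cam at",s["tcp_pos"]+R@M[:3,3], R.round(3).tolist())
E
```

```text
[[ 0.656 -0.211  0.107]
 [ 0.459 -0.223  0.106]
 [ 0.454 -0.096  0.035]
 [ 0.649 -0.086  0.035]]
c [ 0.554 -0.154  0.071] ty [0.998 0.055 0.002] tx [ 0.04  -0.867  0.496] n [-0.029  0.495  0.868] 0.055266016276850696
len 0.19702647608575952 0.1955195897688408 0.14384719323525966
spanner [[0.539 0.089 0.024]] [[0.539 0.09  0.02 ]]
scraper [[0.495 0.251 0.023]] [[0.495 0.252 0.02 ]]
sp head [[0.623 0.06  0.01 ]]
sc head [[0.594 0.266 0.01 ]]
jar [[0.393 0.014 0.055]]
bot [[0.756 0.061 0.105]]
cam at [0.15422739 0.60898989 0.37248019] [[-0.933, 0.36, -0.001], [0.36, 0.933, -0.002], [0.0, -0.002, -1.0]]
```

```bash
cat >> lib.py <<'E'
def down(yaw): # gripper x opposite to tool x, pointing down
    x=np.array([-np.cos(yaw),-np.sin(yaw),0]); z=np.array([0,0,-1.]); return np.c_[x,np.cross(z,x),z]
E
python3 - <<'E'
from lib import *
print(move([.51,.253,.15],down(.15)))
E
```

```text
(array([-0.3851, -0.2047,  0.0807]), array([-0.0018, -0.0009, -0.5178]))
```

Emit:
{"name": "apply_moves", "arguments": {
  "plan": [
    [-0.048,-0.0256,0.01,0,0,0,-1],
    [-0.048,-0.0256,0.01,0,0,0,-1],
    [-0.048,-0.0256,0.01,0,0,0,-1],
    [-0.048,-0.0256,0.01,0,0,0,-1],
    [-0.048,-0.0256,0.01,0,0,0,-1],
    [-0.048,-0.0256,0.01,0,0,0,-1],
    [-0.048,-0.0256,0.01,0,0,0,-1],
    [-0.048,-0.0256,0.01,0,0,0,-1]
  ]
}}

```text
t: 1.1
tcp_pos: [0.5102, 0.2525, 0.1507]
tool_rot: [0.183, 0.983, -0.0, -0.0]
force: [0.0, 0.1, 0.9]
finger_gap: 0.999
gripper_force: 0.0
```

Emit:
{"name": "apply_moves", "arguments": {
  "plan": [
    [0,0,0,0,0,-0.173,-0.3],
    [0,0,0,0,0,-0.173,-0.3],
    [0,0,0,0,0,-0.173,-0.3],
    [0,0,0,0,0,0,-0.3]
  ]
}}

```text
t: 1.6
tcp_pos: [0.5091, 0.2539, 0.1509]
tool_rot: [-0.074, 0.997, -0.0, -0.0]
force: [-0.3, 0.4, -0.4]
finger_gap: 0.65
gripper_force: 0.0
```

```bash
python3 - <<'E'
from lib import *
s=sense(); im=snapshot("wrist"); cv2.imwrite("pics/w1.png",im[:,:,::-1]); C=cam("wrist",s)
print(s["t"],s["tcp_pos"],s["tool_rot"],s["finger_gap"])
for b in blobs(mask(im,"orange"))[:2]:
    r=cv2.minAreaRect(b); bx=cv2.boxPoints(r); print(r, onz(C,bx,.024).round(4).tolist())
E
```

```text
1.6 [0.50913258 0.25385401 0.15092444] [-7.44411748e-02  9.97225306e-01 -8.24937485e-05 -4.40607560e-04] 0.649899342976833
```

View pics/w1.png

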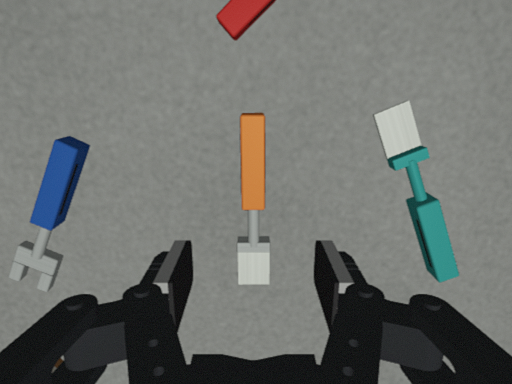

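The wrist view shows the scraper's handle at (253,162), about upright in the picture, with its head at (254,262). The spanner is at lower left, around (60,185).

```bash
sed -i 's/orange=((8,180,150),(16/orange=((8,120,120),(18/; s/blue=((105,150,90)/blue=((105,120,60)/' lib.py; cat >> lib.py <<'E'
def handle(im,C,col,z=.024):
    "centre and yaw of handle top from side edges of blob, wrist view"
    b=blobs(mask(im,col))[0]; P=onz(C,b[:,0],z)[:,:2].astype(np.float32)
    r=cv2.minAreaRect(P*1000); bx=cv2.boxPoints(r)/1000
    return r,bx
E
python3 - <<'E'
from lib import *
s=sense(); im=cv2.imread("pics/w1.png")[:,:,::-1].copy(); C=cam("wrist",s)
for col in("orange","blue"):
    r,bx=handle(im,C,col); print(col,r,bx.round(4).tolist())
h=cv2.cvtColor(im,cv2.COLOR_RGB2HSV); print(h[105:125:2,253].tolist(),h[60:0:-1,0][:1].tolist(), h[162,236:270:2].tolist())
print(move([.51,.253,.15],down(.15)))
print("sc blade corners",onz(C,[(238,283),(269,283)],.006).round(4).tolist())
E
```

```text
orange ((494.5929870605469, 250.2324676513672), (78.14007568359375, 19.182540893554688), 9.117694854736328) [[0.4544999897480011, 0.2535000145435333], [0.45750001072883606, 0.2345999926328659], [0.5346999764442444, 0.24699999392032623], [0.5315999984741211, 0.26589998602867126]]
blue ((535.8998413085938, 93.93110656738281), (26.13016700744629, 85.6028823852539), 73.01457214355469) [[0.491100013256073, 0.09390000253915787], [0.5730000138282776, 0.06889999657869339], [0.5806999802589417, 0.09390000253915787], [0.49880000948905945, 0.11890000104904175]]
[[30, 8, 136], [42, 9, 135], [48, 10, 134], [66, 9, 139], [10, 152, 97], [13, 189, 167], [15, 164, 209], [14, 168, 207], [15, 165, 207], [14, 167, 206]] [[45, 8, 133]] [[45, 12, 132], [53, 8, 134], [13, 35, 115], [14, 182, 195], [14, 169, 204], [14, 172, 203], [14, 169, 204], [15, 169, 204], [14, 169, 204], [14, 170, 204], [14, 170, 205], [14, 169, 205], [14, 169, 205], [14, 171, 206], [12, 186, 158], [75, 12, 128], [47, 14, 132]]
(array([-0.0007, -0.001 ,  0.001 ]), array([-0.0001, -0.0007, -0.0018]))
sc blade corners [[0.6174, 0.2547, 0.006], [0.6129, 0.2844, 0.006]]
```

```bash
python3 - <<'E'
from lib import *
print(move([.5143,.2534,.012],down(.159)))
E
```

```text
(array([-0.0051, -0.0013,  0.139 ]), array([-0.0001, -0.0007, -0.0108]))
```

Emit:
{"name": "apply_moves", "arguments": {
  "plan": [
    [-0.0051,-0.0013,0.04,0,0,-0.0108,-0.2],
    [0,0,0.05,0,0,0,-0.2],
    [0,0,0.039,0,0,0,-0.2],
    [0,0,0.01,0,0,0,-0.2],
    [0,0,0,0,0,0,1],
    [0,0,0,0,0,0,1],
    [0,0,0,0,0,0,1],
    [0,0,0,0,0,0,1]
  ],
  "force": 80
}}

```text
t: 2.65
tcp_pos: [0.5158, 0.2539, 0.014]
tool_rot: [-0.081, 0.997, 0.0, 0.002]
force: [-0.1, -0.4, 6.4]
finger_gap: 0.201
gripper_force: 80.0
```

Emit:
{"name": "apply_moves", "arguments": {
  "plan": [
    [0,0,-0.01,0,0,0,1],
    [0,0,-0.05,0,0,0,1],
    [0,0,-0.06,0,0,0,1],
    [0,0,-0.06,0,0,0,1]
  ]
}}

```text
t: 3.15
tcp_pos: [0.5139, 0.2533, 0.1942]
tool_rot: [-0.081, 0.997, -0.0, -0.0]
force: [0.6, 0.9, -1.8]
finger_gap: 0.204
gripper_force: 79.0
```

```bash
python3 - <<'E'
from lib import *
s=sense(); im=snapshot("wrist"); cv2.imwrite("pics/w2.png",im[:,:,::-1])
print(s["t"],s["tcp_pos"],s["tool_rot"],s["finger_gap"],s["gripper_force"])
# tray estimate: viewing pose
print(calibration("wrist")["mount"][:3,3])
E
```

```text
3.15 [0.51394573 0.25330207 0.19418832] [-8.08737120e-02  9.96724277e-01 -7.55955770e-05 -3.91489188e-04] 0.2040272843439086 79.03030514717102
[ 0.07541766 -0.00079397 -0.14204157]
```

View pics/w2.png

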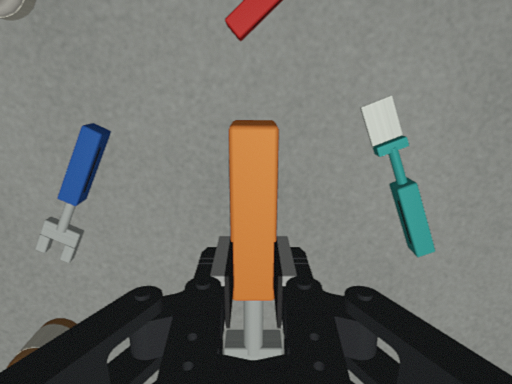

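The scraper is gripped. The handle's top runs from about row 125 (butt) to row 300 (front) at column 253, and the neck shows below that.

```bash
cat >> lib.py <<'E'
def held(im,col,W=.0193,L=.0785):
    "handle top corners in tool frame by PnP of the blob's quad (bright top face)"
    c=calibration("wrist"); h=cv2.cvtColor(im,cv2.COLOR_RGB2HSV)
    m=mask(im,col); v=h[:,:,2]; t=np.median(v[m>0]); m[(v<.85*t)]=0
    b=blobs(m)[0]; q=cv2.approxPolyDP(cv2.convexHull(b),8,True)[:,0].astype(float)
    return q
E
python3 - <<'E'
from lib import *
im=cv2.imread("pics/w2.png")[:,:,::-1].copy()
print(held(im,"orange").tolist())
h=cv2.cvtColor(im,cv2.COLOR_RGB2HSV)
print([(r,h[r,253].tolist()) for r in list(range(117,132))+list(range(292,308))])
for r in(140,220): print(r,[(c,h[r,c].tolist()) for c in list(range(226,234))+list(range(272,282))])
E
```

```text
[[276.0, 128.0], [272.0, 299.0], [237.0, 300.0], [230.0, 129.0]]
[(117, [45, 11, 140]), (118, [54, 9, 144]), (119, [38, 8, 132]), (120, [11, 135, 106]), (121, [13, 203, 103]), (122, [12, 191, 103]), (123, [12, 190, 102]), (124, [13, 201, 104]), (125, [12, 189, 128]), (126, [13, 184, 162]), (127, [13, 180, 183]), (128, [14, 175, 194]), (129, [14, 170, 203]), (130, [15, 164, 211]), (131, [14, 166, 210]), (292, [14, 182, 200]), (293, [14, 178, 200]), (294, [14, 182, 200]), (295, [14, 180, 201]), (296, [14, 182, 200]), (297, [14, 176, 201]), (298, [14, 185, 200]), (299, [13, 186, 193]), (300, [9, 109, 180]), (301, [87, 14, 168]), (302, [80, 9, 166]), (303, [66, 8, 164]), (304, [60, 8, 164]), (305, [72, 8, 164]), (306, [60, 6, 164]), (307, [66, 8, 163])]
140 [(226, [60, 9, 135]), (227, [72, 9, 135]), (228, [8, 52, 128]), (229, [12, 188, 155]), (230, [13, 191, 180]), (231, [14, 179, 191]), (232, [14, 172, 203]), (233, [14, 170, 208]), (272, [15, 165, 210]), (273, [15, 164, 212]), (274, [15, 168, 208]), (275, [14, 173, 198]), (276, [14, 182, 186]), (277, [13, 188, 167]), (278, [10, 103, 139]), (279, [35, 12, 125]), (280, [80, 6, 135]), (281, [45, 8, 135])]
220 [(226, [50, 11, 136]), (227, [54, 10, 134]), (228, [72, 10, 132]), (229, [60, 7, 113]), (230, [11, 132, 129]), (231, [13, 192, 167]), (232, [13, 184, 184]), (233, [14, 179, 194]), (272, [14, 172, 206]), (273, [14, 173, 204]), (274, [14, 180, 196]), (275, [13, 192, 178]), (276, [11, 138, 146]), (277, [18, 25, 124]), (278, [68, 7, 137]), (279, [45, 8, 133]), (280, [45, 7, 137]), (281, [42, 9, 137])]
```

```bash
cat >> lib.py <<'E'
def trayR(yaw,slope=np.pi/6):
    ty=np.array([np.cos(yaw),np.sin(yaw),0]); n=np.array([-np.sin(yaw)*np.sin(slope),np.cos(yaw)*np.sin(slope),np.cos(slope)])
    return np.cross(ty,n),ty,n
def gripR(yaw,slope=np.pi/6):
    tx,ty,n=trayR(yaw,slope); return np.c_[-ty,-tx,-n]
E
python3 - <<'E'
from lib import *
tx,ty,n=trayR(.055); print(tx,n)
c=np.array([.554,-.154,.071]); p=c+.075*ty+.16*n; print(p,move(p,gripR(.055)))
E
```

```text
[ 0.04760739 -0.86471587  0.5       ] [-0.02748614  0.49924394  0.8660254 ]
[ 0.62448881 -0.06999805  0.20956406] (array([-0.052 , -0.3377, -0.0066]), array([0.5254, 0.0426, 0.1011]))
```

Emit:
{"name": "apply_moves", "arguments": {
  "plan": [
    [-0.0074,-0.0482,-0.001,0,0,0,1],
    [-0.0074,-0.0482,-0.001,0,0,0,1],
    [-0.0074,-0.0482,-0.001,0,0,0,1],
    [-0.0074,-0.0482,-0.001,0,0,0,1],
    [-0.0074,-0.0482,-0.001,0,0,0,1],
    [-0.0074,-0.0482,-0.001,0,0,0,1],
    [-0.0074,-0.0482,-0.001,0,0,0,1]
  ]
}}

```text
t: 4.08
tcp_pos: [0.62, -0.0725, 0.1993]
tool_rot: [-0.081, 0.997, 0.0, -0.0]
force: [0.5, 0.1, -1.7]
finger_gap: 0.208
gripper_force: 79.1
```

Emit:
{"name": "apply_moves", "arguments": {
  "plan": [
    [0,0,0,0.175,0.0142,0.0337,1],
    [0,0,0,0.175,0.0142,0.0337,1],
    [0,0,0,0.175,0.0142,0.0337,1],
    [0,0,0,0,0,0,1],
    [0,0,0,0,0,0,1]
  ]
}}

```text
t: 4.7
tcp_pos: [0.6202, -0.0712, 0.1994]
tool_rot: [-0.028, 0.965, -0.259, -0.0]
force: [-0.1, -0.2, -0.5]
finger_gap: 0.207
gripper_force: 79.3
```

```bash
python3 - <<'E'
from lib import *
s=sense(); im=snapshot("wrist"); cv2.imwrite("pics/w3.png",im[:,:,::-1])
import json; json.dump([list(map(float,s["tcp_pos"])),list(map(float,s["tool_rot"]))],open("w3.json","w"))
print(s["t"],s["tcp_pos"],s["tool_rot"],s["finger_gap"],s["gripper_force"])
for b in blobs(mask(im,"yellow")): print(cv2.contourArea(b),cv2.approxPolyDP(b,3,True)[:,0].tolist())
E
```

```text
4.7 [ 0.62016443 -0.07121572  0.19943583] [-2.84382786e-02  9.65390825e-01 -2.59252415e-01 -6.43172471e-05] 0.20652857438446665 79.26883935928345
4895.0 [[191, 0], [195, 97], [203, 99], [204, 118], [196, 121], [195, 132], [191, 131], [194, 186], [228, 187], [228, 135], [221, 130], [221, 118], [214, 121], [209, 113], [210, 99], [217, 96], [221, 100], [219, 0]]
4616.5 [[286, 0], [283, 100], [293, 100], [294, 114], [289, 121], [282, 118], [278, 174], [313, 175], [317, 132], [308, 131], [307, 121], [299, 117], [299, 103], [309, 93], [313, 0]]
```

View pics/w3.png

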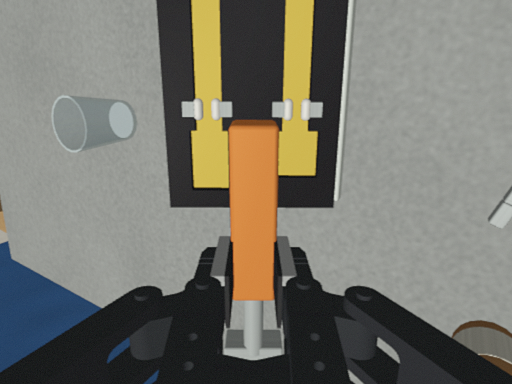

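The tray is seen face-on. The scraper pocket is on the left (columns 191–228, head end at row 187) and the spanner pocket on the right (278–317, row 175). The clips are at row 109, at columns 207 and 298. The robot-side end is off the top of the picture, so I shift back for a second view.

Emit:
{"name": "apply_moves", "arguments": {
  "plan": [
    [0.035,0,0,0,0,0,1],
    [0.035,0,0,0,0,0,1],
    [0,0,0,0,0,0,1],
    [0,0,0,0,0,0,1]
  ]
}}

```text
t: 5.25
tcp_pos: [0.5516, -0.0761, 0.2014]
tool_rot: [-0.027, 0.965, -0.26, 0.001]
force: [0.0, 0.6, -1.0]
finger_gap: 0.209
gripper_force: 79.2
```

```bash
python3 - <<'E'
from lib import *
s=sense(); im=snapshot("wrist"); cv2.imwrite("pics/w4.png",im[:,:,::-1])
import json; json.dump([list(map(float,s["tcp_pos"])),list(map(float,s["tool_rot"]))],open("w4.json","w"))
print(s["t"],s["tcp_pos"],s["tool_rot"])
for b in blobs(mask(im,"yellow")): print(cv2.contourArea(b),cv2.approxPolyDP(b,2.5,True)[:,0].tolist())
for n in("w3","w4"):
    i=cv2.imread(f"pics/{n}.png")[:,:,::-1]
    print(n,[c[:,0].mean(0).round(1).tolist() for c in blobs(cv2.inRange(i,(225,225,225),(255,255,255)),20)])
E
```

```text
5.25 [ 0.55155822 -0.07606462  0.20135409] [-0.02718994  0.965212   -0.26004719  0.00139813]
4049.0 [[285, 76], [283, 178], [288, 176], [293, 180], [293, 193], [289, 198], [282, 196], [282, 205], [277, 206], [276, 235], [287, 235], [290, 242], [312, 242], [314, 206], [308, 206], [305, 198], [298, 195], [298, 181], [307, 174], [311, 76]]
2160.0 [[222, 76], [197, 76], [201, 177], [209, 179], [210, 191], [197, 206], [200, 253], [207, 246], [215, 246], [218, 235], [230, 235], [229, 206], [225, 204], [225, 196], [218, 198], [214, 193], [214, 180], [218, 176], [225, 179], [222, 85], [223, 114], [219, 116], [223, 120], [223, 129], [216, 132], [223, 134], [219, 137], [218, 133], [220, 138], [212, 141], [218, 147], [214, 151], [212, 149], [213, 155], [208, 154], [215, 146], [212, 144], [207, 152], [208, 158], [205, 155], [202, 163], [197, 77], [219, 76], [222, 83]]
w3 []
w4 []
```

View pics/w4.png

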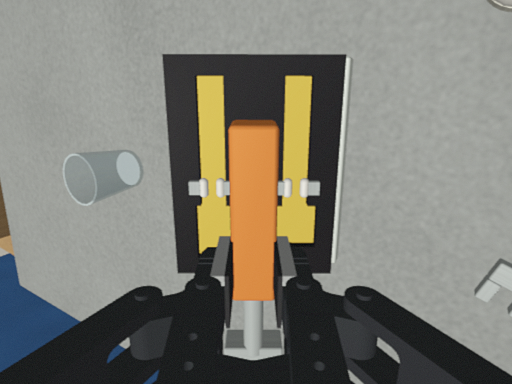

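The w4 view shows the whole tray outline: corners at (163,55), (346,55), (331,273) and (177,273). The pockets' near ends are at row 76 and the clips at row 187.

```bash
cat > tr.py <<'E'
from lib import *
import json
def lines(n,rows,cols,cols_b,cb2=None):
    i=cv2.imread(f"pics/{n}.png").max(2); k=(i<60)
    r=np.arange(*rows); L=[np.argmax(k[y,100:260])+100-.5 for y in r]; 
    Rr=[300+np.argmax(~k[y,300:420])-.5 if True else 0 for y in r]
    return np.polyfit(r,L,1),r,np.array(Rr)
def edges(n,rows,bcols,brow,tcols=None,trow=None):
    i=cv2.imread(f"pics/{n}.png").max(2).astype(int); k=i<50; out={}
    r=np.arange(*rows)
    L=[np.flatnonzero(k[y,140:200])[0]+140-.5 for y in r]; R=[np.flatnonzero(k[y,300:352])[-1]+300+.5 for y in r]
    def fit(a,b):
        p=np.polyfit(a,b,1); res=np.abs(np.polyval(p,a)-b); g=res<1.5; return np.polyfit(np.array(a)[g],np.array(b)[g],1)
    out["L"],out["R"]=fit(r,L),fit(r,R)
    c=np.array(bcols); out["B"]=fit(c,[np.flatnonzero(k[brow-15:brow+15,x])[-1]+brow-15+.5 for x in c])
    if tcols is not None: out["T"]=fit(np.array(tcols),[np.flatnonzero(k[trow-15:trow+15,x])[0]+trow-15-.5 for x in tcols])
    return out
def corner(v,h): # x=v0*y+v1, y=h0*x+h1
    y=(h[0]*v[1]+h[1])/(1-h[0]*v[0]); return [v[0]*y+v[1],y]
def C(n):
    p,q=json.load(open(n+".json")); return cam("wrist",dict(tcp_pos=p,tool_rot=q))
E
python3 - <<'E'
from tr import *
e3=edges("w3",(20,190),list(range(175,190))+list(range(315,330)),207)
e4=edges("w4",(65,255),list(range(182,192))+list(range(318,328)),273,range(170,340),55)
c3=[corner(e3[a],e3["B"]) for a in"LR"]; c4=[corner(e4[a],e4["B"]) for a in"LR"]; t4=[corner(e4[a],e4["T"]) for a in"LR"]
print(np.round(c3,1).tolist(),np.round(c4,1).tolist(),np.round(t4,1).tolist())
C3,C4=C("w3"),C("w4")
X=tri(C3,c3,C4,c4); print("bottom corners",X.round(4).tolist(),np.linalg.norm(X[0]-X[1]))
for nm,a,b in(("head end",(313.5,175.5),(312.5,242.5)),("shoulder",(317,131.5),(314.5,205.5)),("clipR",(298,109),(296,187)),("clipL",(207,109),(212,187))): print(nm,tri(C3,a,C4,b).round(4).tolist())
# scale from known width: also top corners w/ top camera
T=cam("top"); print("top end tri with top cam",tri(C4,t4,T,[[328.5,227.5],[281,230.5]]).round(4).tolist())
E
```

```text
Traceback (most recent call last):
  File "tr.py", line 11, in edges
    L=[np.flatnonzero(k[y,140:200])[0]+140-.5 for y in r]; R=[np.flatnonzero(k[y,300:352])[-1]+300+.5 for y in r]
       ~~~~~~~~~~~~~~~~~~~~~~~~~~~~^^^
IndexError: index 0 is out of bounds for axis 0 with size 0
```

```bash
sed -i '/^def lines/,/^    return np.polyfit(r,L,1),r/d' tr.py; cat > t1.py <<'E'
from tr import *
e3=edges("w3",(20,190),list(range(175,190))+list(range(315,330)),207)
e4=edges("w4",(65,255),list(range(182,192))+list(range(318,328)),273,range(170,340),55)
c3=[corner(e3[a],e3["B"]) for a in"LR"]; c4=[corner(e4[a],e4["B"]) for a in"LR"]; t4=[corner(e4[a],e4["T"]) for a in"LR"]
print(np.round(c3,1).tolist(),np.round(c4,1).tolist(),np.round(t4,1).tolist())
C3,C4=C("w3"),C("w4")
X=tri(C3,c3,C4,c4); print("bottom corners",X.round(4).tolist(),np.linalg.norm(X[0]-X[1]))
for nm,a,b in(("head end",(313.5,175.5),(312.5,242.5)),("shoulder",(317,131.5),(314.5,205.5)),("clipR",(298,109),(296,187)),("clipL",(207,109),(212,187))): print(nm,tri(C3,a,C4,b).round(4).tolist())
T=cam("top"); print("top end tri with top cam",tri(C4,t4,T,[[328.5,227.5],[281,230.5]]).round(4).tolist())
E
python3 -c "
import cv2;i=cv2.imread('pics/w3.png').max(2);print(i[20,150:190:2],i[100,330:352:2]);i=cv2.imread('pics/w4.png').max(2);print(i[65,150:190:3],i[250,160:200:3])"
sed -i 's/k=i<50/k=i<int(TH)/; s/^import json/import json; TH=70/' tr.py; python3 t1.py
```

```text
[152 151 150 160  51  47  48  47  47  45  46  48  49  49  49  51  48  48
  49  50] [ 40  40  39  40  40  57 212 200 131 141 155]
[162 163 159 160 143  53  53  54  52  54  52  52  52  53] [164 161 161 164 158 145  40  42  43  44  43  43  42 155]Traceback (most recent call last):
  File "t1.py", line 3, in <module>
    e4=edges("w4",(65,255),list(range(182,192))+list(range(318,328)),273,range(170,340),55)
  File "tr.py", line 10, in edges
    c=np.array(bcols); out["B"]=fit(c,[np.flatnonzero(k[brow-15:brow+15,x])[-1]+brow-15+.5 for x in c])
                                ~~~^^^^^^^^^^^^^^^^^^^^^^^^^^^^^^^^^^^^^^^^^^^^^^^^^^^^^^^^^^^^^^^^^^^^
  File "tr.py", line 8, in fit
    p=np.polyfit(a,b,1); res=np.abs(np.polyval(p,a)-b); g=res<1.5; return np.polyfit(np.array(a)[g],np.array(b)[g],1)
                                                                          ~~~~~~~~~~^^^^^^^^^^^^^^^^^^^^^^^^^^^^^^^^^
    raise TypeError("expected non-empty vector for x")
TypeError: expected non-empty vector for x
```

```bash
sed -i 's/brow-15/brow-8/g; s/brow+15/brow+8/g' tr.py; python3 t1.py
```

```text
[[170.7, 206.5], [332.3, 206.5]] [[177.8, 272.5], [329.2, 272.5]] [[162.6, 54.5], [345.1, 54.5]]
bottom corners [[0.6567, -0.2099, 0.1075], [0.648, -0.0819, 0.0348]] 0.14756656409440025
head end [[0.6234, -0.1035, 0.0318]]
shoulder [[0.582, -0.1028, 0.0393]]
clipR [[0.5636, -0.1173, 0.0525]]
clipL [[0.568, -0.1834, 0.0898]]
top end tri with top cam [[0.458, -0.2252, 0.104], [0.4513, -0.095, 0.031]]
```

```bash
cat >> t1.py <<'E'
obj=np.array([[.075,.1,0],[-.075,.1,0],[-.075,-.1,0],[.075,-.1,0]])
img=np.array([c4[0],c4[1],t4[1],t4[0]])
K,R,t=C4
ok,rv,tv=cv2.solvePnP(obj,img,K,None,flags=cv2.SOLVEPNP_ITERATIVE)
Rt=R.T@cv2.Rodrigues(rv)[0]; o=R.T@(tv[:,0]-t)
print("resid",(cv2.projectPoints(obj,rv,tv,K,None)[0][:,0]-img).round(2).tolist())
print("face centre",o.round(4),"axes",Rt.T.round(4).tolist(),"yaw",np.arctan2(Rt[1,1],Rt[0,1]),"slope",np.arccos(Rt[2,2]))
print("corners",(o+obj@Rt.T).round(4).tolist())
# pockets: yellow edges in tray coords, inner at face, outer at floor
im=cv2.imread("pics/w4.png")[:,:,::-1].copy(); m=mask(im,"yellow")
for nm,lo,hi,inner in(("scraper",185,228,"R"),("spanner",279,325,"L")):
    for y in(85,100,112):
        f=np.flatnonzero(m[y,lo:hi]); l,r=lo+f[0]-.5,lo+f[-1]+.5
        def loc(u,z): return ((onplane(C4,[u,y],o+z*Rt[:,2],Rt[:,2])-o)@Rt)[0]
        zl,zr=(0,-.01) if inner=="L" else(-.01,0)
        print(nm,y,loc(l,zl).round(4)[:2],loc(r,zr).round(4)[:2])
    x=(lo+hi)//2-2; f=np.flatnonzero(m[60:110,x])[0]+60-.5; print(nm,"end y",((onplane(C4,[x,f],o-.01*Rt[:,2],Rt[:,2])-o)@Rt)[0].round(4))
f=np.flatnonzero(m[225:262,300])[-1]+225.5; print("spanner head end y",((onplane(C4,[300,f],o-.01*Rt[:,2],Rt[:,2])-o)@Rt)[0].round(4))
np.savez("tray.npz",R=Rt,o=o)
E
python3 t1.py
```

```text
[[170.7, 206.5], [332.3, 206.5]] [[177.8, 272.5], [329.2, 272.5]] [[162.6, 54.5], [345.1, 54.5]]
bottom corners [[0.6567, -0.2099, 0.1075], [0.648, -0.0819, 0.0348]] 0.14756656409440025
head end [[0.6234, -0.1035, 0.0318]]
shoulder [[0.582, -0.1028, 0.0393]]
clipR [[0.5636, -0.1173, 0.0525]]
clipL [[0.568, -0.1834, 0.0898]]
top end tri with top cam [[0.458, -0.2252, 0.104], [0.4513, -0.095, 0.031]]
resid [[-0.39, -0.2], [0.48, -0.17], [0.03, 0.22], [-0.1, 0.08]]
face centre [ 0.5544 -0.1535  0.0676] axes [[0.0518, -0.8627, 0.503], [0.998, 0.0632, 0.0055], [-0.0365, 0.5017, 0.8642]] yaw 0.06321133517415807 slope 0.5271545108509806
corners [[0.658, -0.2119, 0.1059], [0.6503, -0.0825, 0.0304], [0.4507, -0.0952, 0.0293], [0.4584, -0.2246, 0.1048]]
scraper 85 [ 0.0498 -0.0764] [ 0.0263 -0.0762]
scraper 100 [ 0.0495 -0.0638] [ 0.0258 -0.064 ]
scraper 112 [ 0.0499 -0.0535] [ 0.026 -0.054]
scraper end y [ 0.0429 -0.0842 -0.01  ]
spanner 85 [-0.0258 -0.0762] [-0.0502 -0.0764]
spanner 100 [-0.0261 -0.064 ] [-0.0499 -0.0638]
spanner 112 [-0.0264 -0.0541] [-0.0495 -0.0535]
spanner end y [-0.0399 -0.0843 -0.01  ]
spanner head end y [-0.046   0.0726 -0.01  ]
```

```bash
cat >> lib.py <<'E'
YAW=.063
def goal(x,y,h):
    "TCP pose: tray coords x,y and height h above pocket floor, gripper square to the tray"
    z=np.load("tray.npz"); tx,ty,n=trayR(YAW); return z["o"]+tx*x+ty*y+n*(h-.01), gripR(YAW)
def where(s=None):
    s=s or sense(); z=np.load("tray.npz"); tx,ty,n=trayR(YAW); d=s["tcp_pos"]-z["o"]; return (np.array([d@tx,d@ty,d@n+.01])*1000).round(1)
E
python3 - <<'E'
from lib import *
print(where(),sense()["t"]); print(move(*goal(.0378,-.022,.045)))
E
```

```text
[ -0.5   2.4 164.5] 5.3
(array([ 0.0226, -0.038 ,  0.12  ]), array([-0.0025, -0.0147, -0.0025]))
```

Emit:
{"name": "apply_moves", "arguments": {
  "plan": [
    [0.0226,-0.038,0,-0.0025,-0.0147,-0.0025,1],
    [0,0,0.05,0,0,0,1],
    [0,0,0.05,0,0,0,1],
    [0,0,0.015,0,0,0,1],
    [0,0,0,0,0,0,1],
    [0,0,0,0,0,0,1]
  ]
}}

```text
t: 6.05
tcp_pos: [0.5344, -0.166, 0.1214]
tool_rot: [-0.031, 0.965, -0.259, 0.008]
force: [0.3, 0.2, -1.1]
finger_gap: 0.205
gripper_force: 79.2
```

```bash
python3 - <<'E'
from lib import *
print(where(),sense()["force"]); print(move(*goal(.0378,-.022,.031)))
im=snapshot("wrist"); cv2.imwrite("pics/w5.png",im[:,:,::-1])
E
```

```text
[ 36.6 -20.7  51. ] [ 0.32789783  0.16815683 -1.09897218]
(array([ 0.0013, -0.0012,  0.02  ]), array([-0.001 ,  0.0004,  0.0021]))
```

View pics/w5.png

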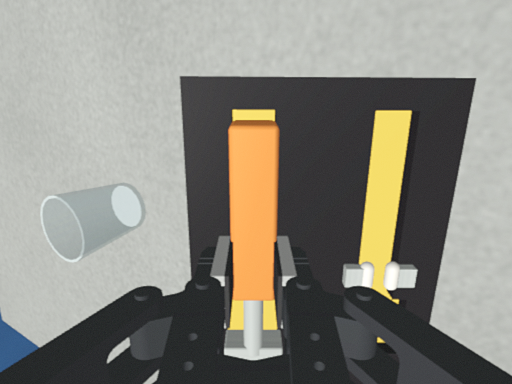

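The pocket's near end is at row 110, columns 232–275 (centre 253.9). The handle's centre is at column 253.3, so it is nearly aligned; a small shift is needed before lowering.

Emit:
{"name": "apply_moves", "arguments": {
  "plan": [
    [0.0009,0.0004,0.008,0,0,0.001,1],
    [0,0,0.008,0,0,0,1],
    [0,0,0.007,0,0,0,1],
    [0,0,0,0,0,0,1],
    [0,0,0,0,0,0,1]
  ]
}}

```text
t: 6.72
tcp_pos: [0.5328, -0.1777, 0.0999]
tool_rot: [-0.031, 0.965, -0.259, 0.007]
force: [-0.1, -0.4, -1.9]
finger_gap: 0.202
gripper_force: 79.3
```

```bash
python3 - <<'E'
from lib import *
s=sense();print(where(s),s["force"],s["ft_torque"], move(*goal(.036,-.022,.031)))
E
```

```text
[ 35.8 -23.1  26.6] [-0.12999603 -0.37472014 -1.88132527] [ 0.39392934 -0.0025559   0.01557119] (array([-0.0011, -0.0002, -0.0044]), array([-0.    , -0.0027,  0.0015]))
```

Emit:
{"name": "apply_moves", "arguments": {
  "plan": [
    [-0.0013,-0.0002,0,0,0,0,1],
    [0,0,0.003,0,0,0,1],
    [0,0,0.002,0,0,0,1],
    [0,0,0,0,0,0,1],
    [0,0,0,0,0,0,1]
  ]
}}

```text
t: 7.35
tcp_pos: [0.535, -0.1803, 0.0967]
tool_rot: [-0.031, 0.965, -0.259, 0.008]
force: [-0.0, 1.7, 5.8]
finger_gap: 0.204
gripper_force: 80.1
```

```bash
cat > st.py <<'E'
from lib import *
s=sense(); tx,ty,n=trayR(YAW); f=s["force"]; print(s["t"],where(s),"F tray xyz",np.round([f@tx,f@ty,f@n],1),"M",(s["ft_torque"]).round(2),s["finger_gap"].round(3),move(*goal(.036,-.0217,.031)))
E
python3 st.py
```

```text
Traceback (most recent call last):
  File "st.py", line 2, in <module>
    s=sense(); tx,ty,n=trayR(YAW); f=s["force"]; print(s["t"],where(s),"F tray xyz",np.round([f@tx,f@ty,f@n],1),"M",(s["ft_torque"]).round(2),s["finger_gap"].round(3),move(*goal(.036,-.0217,.031)))
                                                                                                                                              ^^^^^^^^^^^^^^^^^^^^^
AttributeError: 'float' object has no attribute 'round'
```

```bash
sed -i 's/,s\["finger_gap"\].round(3)//' st.py; python3 st.py
```

```text
7.35 [ 36.6 -21.   22.5] F tray xyz [1.4 0.1 5.8] M [ 0.03 -0.21 -0.01] (array([ 0.0007,  0.0006, -0.0085]), array([-0.0011, -0.0004,  0.0011]))
```

Emit:
{"name": "apply_moves", "arguments": {
  "plan": [
    [0,0,0.002,0,0,0,1],
    [0,0,0.002,0,0,0,1],
    [0,0,0,0,0,0,1]
  ]
}}

```text
t: 7.72
tcp_pos: [0.5355, -0.1823, 0.093]
tool_rot: [-0.031, 0.965, -0.259, 0.008]
force: [0.6, 0.4, 3.9]
finger_gap: 0.201
gripper_force: 79.9
```

```bash
python3 st.py
```

```text
7.725 [ 36.6 -20.7  18.2] F tray xyz [1.6 0.7 3.6] M [ 0.11 -0.24  0.11] (array([ 0.001 ,  0.0006, -0.0128]), array([-0.0009,  0.    ,  0.0011]))
```

Emit:
{"name": "apply_moves", "arguments": {
  "plan": [
    [0,0,0.002,0,0,0,1],
    [0,0,0.002,0,0,0,1],
    [0,0,0,0,0,0,1]
  ]
}}

```text
t: 8.1
tcp_pos: [0.5356, -0.1829, 0.0922]
tool_rot: [-0.031, 0.965, -0.26, 0.009]
force: [-2.9, 14.2, 25.3]
finger_gap: 0.2
gripper_force: 83.0
```

```bash
python3 st.py
```

```text
8.1 [ 36.6 -20.6  17.2] F tray xyz [ 0.2 -2.  29. ] M [ 0.22  0.23 -0.24] (array([ 0.0011,  0.0006, -0.0138]), array([-0.0024,  0.0018,  0.0007]))
```

Contact is firm at 29 N. I ease off, release slightly, back away and look.

Emit:
{"name": "apply_moves", "arguments": {
  "plan": [
    [0,0,-0.0025,0,0,0,1],
    [0,0,0,0,0,0,-0.2],
    [0,0,0,0,0,0,-0.2],
    [0,0,-0.04,0,0,0,-0.2],
    [0,0,-0.04,0,0,0,-0.2],
    [0.03,0,-0.02,0,0,0,-0.2],
    [0,0,0,0,0,0,-0.2],
    [0,0,0,0,0,0,-0.2]
  ]
}}

```text
t: 9.1
tcp_pos: [0.5019, -0.1351, 0.1772]
tool_rot: [-0.031, 0.965, -0.259, 0.007]
force: [0.4, -0.4, -0.5]
finger_gap: 0.599
gripper_force: 0.0
```

```bash
python3 - <<'E'
from lib import *
import json
s=sense(); im=snapshot("wrist"); cv2.imwrite("pics/w6.png",im[:,:,::-1]); json.dump([list(map(float,s["tcp_pos"])),list(map(float,s["tool_rot"]))],open("w6.json","w"))
print(where(s))
a=snapshot("scene"); cv2.imwrite("pics/s6.png",cv2.resize(a[110:215,155:265,::-1],None,fx=3,fy=3))
E
```

```text
[ 36.  -51.2 115.7]
```

View pics/w6.png

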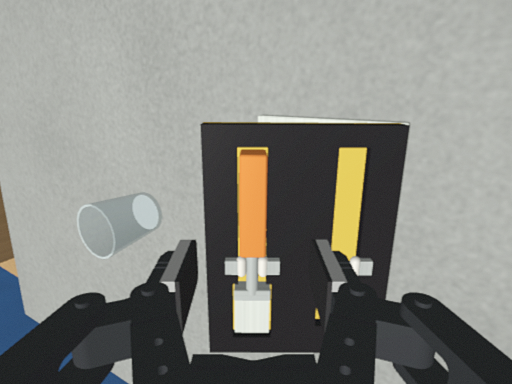

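The scraper lies in its pocket with the handle at (252,205). Its neck lies between the rollers at (241,267) and (265,267). Next I press on the handle's front with shut fingers to check that it is home.

Emit:
{"name": "apply_moves", "arguments": {
  "plan": [
    [-0.037,0,0.02,0,0,0,1],
    [0,0,0.03,0,0,0,1],
    [0,0,0.02,0,0,0,1],
    [0,0,0.008,0,0,0,1],
    [0,0,0.004,0,0,0,1],
    [0,0,0.004,0,0,0,1],
    [0,0,0,0,0,0,1]
  ]
}}

```text
t: 10.07
tcp_pos: [0.5412, -0.1754, 0.1036]
tool_rot: [-0.031, 0.965, -0.259, 0.007]
force: [0.1, -0.4, 0.1]
finger_gap: -0.003
gripper_force: 0.0
```

```bash
python3 st.py
```

```text
10.075 [ 36.1 -14.5  30.6] F tray xyz [ 0.4  0.1 -0.1] M [0.23 0.01 0.01] (array([ 0.0072,  0.0002, -0.0004]), array([-0.0004, -0.0016,  0.0013]))
```

Emit:
{"name": "apply_moves", "arguments": {
  "plan": [
    [0,0,0.002,0,0,0,1],
    [0,0,0.002,0,0,0,1],
    [0,0,0.001,0,0,0,1],
    [0,0,0,0,0,0,1]
  ]
}}

```text
t: 10.58
tcp_pos: [0.5415, -0.1771, 0.1007]
tool_rot: [-0.031, 0.965, -0.259, 0.008]
force: [-1.1, 8.0, 11.9]
finger_gap: 0.0
gripper_force: 7.0
```

```bash
python3 st.py
```

```text
10.575 [ 36.2 -14.3  27.3] F tray xyz [-1.  -0.6 14.3] M [ 0.32  0.33 -0.21] (array([ 0.0074,  0.0002, -0.0037]), array([-0.0013, -0.0003,  0.0013]))
```

Emit:
{"name": "apply_moves", "arguments": {
  "plan": [
    [0,0,0.001,0,0,0,1],
    [0,0,0.001,0,0,0,1],
    [0,0,0,0,0,0,1]
  ]
}}

```text
t: 10.95
tcp_pos: [0.5415, -0.1771, 0.1006]
tool_rot: [-0.031, 0.965, -0.26, 0.008]
force: [-5.0, 13.7, 23.8]
finger_gap: 0.003
gripper_force: 14.1
```

```bash
python3 st.py
```

```text
10.95 [ 36.2 -14.3  27.2] F tray xyz [-0.3 -4.2 27.6] M [ 0.41  0.62 -0.33] (array([ 0.0074,  0.0002, -0.0038]), array([-0.0022,  0.0008,  0.0011]))
```

Emit:
{"name": "apply_moves", "arguments": {
  "plan": [
    [0,0,-0.01,0,0,0,1],
    [0.052,0,0,0,0,0,1],
    [0,0,0.004,0,0,0,1],
    [0,0,0.002,0,0,0,1],
    [0,0,0.002,0,0,0,1],
    [0,0,0,0,0,0,1]
  ]
}}

```text
t: 11.7
tcp_pos: [0.4895, -0.1804, 0.1008]
tool_rot: [-0.031, 0.965, -0.26, 0.007]
force: [-5.9, 11.3, 18.6]
finger_gap: 0.002
gripper_force: 10.9
```

```bash
python3 st.py
```

```text
11.7 [ 36.3 -66.4  27.3] F tray xyz [-0.8 -5.1 22. ] M [ 0.33  0.64 -0.45] (array([-0.0447,  0.0002, -0.0037]), array([-0.0019, -0.0016,  0.0009]))
```

Front and butt stand at equal height (27.2 and 27.3 mm) and are rigid, so the scraper is flat and home. Next is the spanner.

```bash
python3 - <<'E'
from lib import *
s=sense(); s["tcp_pos"]=s["tcp_pos"]+.08*trayR(YAW)[2]; print(s["tcp_pos"])
y=-.30
print(move([.558,.083,.15],down(y),s))
r=move([.558,.083,.15],down(y),s)
E
```

```text
[ 0.48697033 -0.14052732  0.170072  ]
(array([-0.085 ,  0.1991, -0.0924]), array([-0.52  ,  0.0936,  0.3551]))
```

Emit:
{"name": "apply_moves", "arguments": {
  "plan": [
    [0,0,-0.04,0,0,0,1],
    [0,0,-0.04,0,0,0,1],
    [-0.0213,0.0498,-0.0231,0,0,0,-0.2],
    [-0.0213,0.0498,-0.0231,0,0,0,-0.2],
    [-0.0213,0.0498,-0.0231,0,0,0,-0.2],
    [-0.0213,0.0498,-0.0231,0,0,0,-0.2]
  ]
}}

```text
t: 12.45
tcp_pos: [0.5602, 0.0848, 0.1484]
tool_rot: [-0.031, 0.965, -0.259, 0.008]
force: [1.1, -0.9, 1.5]
finger_gap: 0.596
gripper_force: 0.0
```

Emit:
{"name": "apply_moves", "arguments": {
  "plan": [
    [0,0,0,-0.13,0.0234,0.0888,-0.2],
    [0,0,0,-0.13,0.0234,0.0888,-0.2],
    [0,0,0,-0.13,0.0234,0.0888,-0.2],
    [0,0,0,-0.13,0.0234,0.0888,-0.2],
    [0,0,0,0,0,0,-0.2],
    [0,0,0,0,0,0,-0.2]
  ]
}}

```text
t: 13.2
tcp_pos: [0.5587, 0.0824, 0.1483]
tool_rot: [0.149, 0.989, 0.0, -0.0]
force: [0.7, -0.2, 0.1]
finger_gap: 0.6
gripper_force: 0.0
```

```bash
python3 - <<'E'
from lib import *
s=sense(); im=snapshot("wrist"); cv2.imwrite("pics/w7.png",im[:,:,::-1]); C=cam("wrist",s)
print(s["t"],s["tcp_pos"],s["tool_rot"])
h=cv2.cvtColor(im,cv2.COLOR_RGB2HSV); b=blobs(mask(im,"blue"))[0]; print(b[:,0].min(0),b[:,0].max(0))
r,bx=handle(im,C,"blue"); print(r,bx.round(4).tolist())
c=b[:,0].mean(0).astype(int); print([(x,h[c[1],x].tolist()) for x in range(c[0]-22,c[0]+23,2)])
print([(y,h[y,c[0]].tolist()) for y in range(b[:,0].min(0)[1]-2,b[:,0].min(0)[1]+14,2)])
E
```

```text
13.2 [0.55867584 0.08244764 0.1483052 ] [ 1.48786990e-01  9.88869160e-01  3.57452961e-05 -4.63766204e-04]
[241 105] [265 203]
((537.7991943359375, 88.08799743652344), (18.95524787902832, 79.3900375366211), 73.56480407714844) [[0.4970000088214874, 0.09019999951124191], [0.573199987411499, 0.06780000030994415], [0.5785999894142151, 0.08590000122785568], [0.5023999810218811, 0.10840000212192535]]
[(231, [50, 11, 137]), (233, [45, 11, 136]), (235, [45, 11, 139]), (237, [45, 11, 139]), (239, [39, 13, 139]), (241, [110, 14, 111]), (243, [108, 179, 155]), (245, [108, 170, 162]), (247, [108, 164, 163]), (249, [108, 167, 163]), (251, [108, 166, 164]), (253, [108, 164, 165]), (255, [108, 165, 165]), (257, [108, 166, 164]), (259, [108, 165, 165]), (261, [108, 167, 165]), (263, [108, 162, 167]), (265, [108, 182, 140]), (267, [30, 12, 125]), (269, [45, 8, 133]), (271, [42, 10, 134]), (273, [45, 8, 136]), (275, [54, 9, 140])]
[(103, [35, 11, 140]), (105, [112, 129, 75]), (107, [108, 174, 148]), (109, [107, 163, 167]), (111, [108, 163, 166]), (113, [108, 159, 167]), (115, [108, 157, 167]), (117, [108, 162, 167])]
```

```bash
python3 - <<'E'
from lib import *
print(move([.5573,.0824,.012],down(-.287)))
E
```

```text
(array([ 0.0008, -0.0009,  0.1362]), array([ 0.0001, -0.0012, -0.0109]))
```

Emit:
{"name": "apply_moves", "arguments": {
  "plan": [
    [0.0008,-0.0009,0.04,0,0,-0.011,-0.2],
    [0,0,0.05,0,0,0,-0.2],
    [0,0,0.036,0,0,0,-0.2],
    [0,0,0.01,0,0,0,-0.2],
    [0,0,0,0,0,0,-0.2],
    [0,0,0,0,0,0,1],
    [0,0,0,0,0,0,1],
    [0,0,0,0,0,0,1]
  ],
  "force": 80
}}

```text
t: 14.25
tcp_pos: [0.5582, 0.082, 0.0143]
tool_rot: [0.144, 0.99, 0.001, 0.001]
force: [-0.4, 1.4, 6.3]
finger_gap: 0.206
gripper_force: 79.0
```

```bash
python3 - <<'E'
from lib import *
s=sense();print(s["tcp_pos"],s["force"],s["finger_gap"])
s["tcp_pos"]=s["tcp_pos"]+np.array([0,0,.2])
print(move(goal(-.0378+.0,-.023,.13)[0],gripR(YAW),s), goal(-.0378,-.023,.13)[0])
E
```

```text
[0.55818615 0.08204    0.01432876] [-0.37661929  1.36787477  6.30610805] 0.20552198445479142
(array([-0.0098, -0.1479,  0.0614]), array([ 0.5201, -0.09  , -0.3445])) [ 0.52556335 -0.06244479  0.15264507]
```

Emit:
{"name": "apply_moves", "arguments": {
  "plan": [
    [0,0,-0.02,0,0,0,1],
    [0,0,-0.06,0,0,0,1],
    [0,0,-0.06,0,0,0,1],
    [-0.0033,-0.0493,0,0,0,0,1],
    [-0.0033,-0.0493,0,0,0,0,1],
    [-0.0033,-0.0493,0,0,0,0,1]
  ]
}}

```text
t: 15.0
tcp_pos: [0.5242, -0.0642, 0.1533]
tool_rot: [0.144, 0.99, 0.001, 0.0]
force: [-0.3, -0.4, -1.2]
finger_gap: 0.204
gripper_force: 78.6
```

Emit:
{"name": "apply_moves", "arguments": {
  "plan": [
    [0,0,0,0.13,-0.0225,-0.086,1],
    [0,0,0,0.13,-0.0225,-0.086,1],
    [0,0,0,0.13,-0.0225,-0.086,1],
    [0,0,0,0.13,-0.0225,-0.086,1],
    [0,0,0,0,0,0,1],
    [0,0,0,0,0,0,1]
  ]
}}

```text
t: 15.75
tcp_pos: [0.5248, -0.063, 0.1526]
tool_rot: [-0.03, 0.966, -0.258, 0.007]
force: [0.1, 0.1, -1.4]
finger_gap: 0.207
gripper_force: 78.8
```

```bash
python3 st.py; python3 - <<'E'
from lib import *
print(move(*goal(-.0382,-.0215,.052)))
E
```

```text
15.75 [-37.3 -23.8 129.7] F tray xyz [-0.8  0.1 -1.2] M [ 0.29 -0.03 -0.02] (array([-0.0024, -0.0735,  0.0986]), array([ 0.0019, -0.0026, -0.0006]))
(array([-0.0025,  0.0007,  0.0777]), array([ 0.0019, -0.0026, -0.0006]))
```

Emit:
{"name": "apply_moves", "arguments": {
  "plan": [
    [-0.0023,0.0007,0.03,0.002,-0.0026,0,1],
    [0,0,0.03,0,0,0,1],
    [0,0,0.017,0,0,0,1],
    [0,0,0,0,0,0,1],
    [0,0,0,0,0,0,1],
    [0,0,0,0,0,0,1],
    [0,0,0,0,0,0,1]
  ]
}}

```text
t: 16.62
tcp_pos: [0.5295, -0.1003, 0.0859]
tool_rot: [-0.031, 0.965, -0.26, 0.009]
force: [0.3, -0.2, -1.6]
finger_gap: 0.204
gripper_force: 78.7
```

```bash
python3 st.py; python3 - <<'E'
from lib import *
im=snapshot("wrist"); cv2.imwrite("pics/w8.png",im[:,:,::-1])
m=mask(im,"yellow"); b=mask(im,"blue")
for y in range(96,130,3):
    f=np.flatnonzero(m[y,215:295]); print(y,(f[0]+215,f[-1]+215) if len(f) else None,end=" ")
    f=np.flatnonzero(b[y,215:295]); print((f[0]+215,f[-1]+215) if len(f) else None)
for y in(140,180,220,280,310,320,330): 
    f=np.flatnonzero(b[y,215:295]); g=np.flatnonzero(m[y,200:310]); print(y,(f[0]+215,f[-1]+215) if len(f) else None,(g[0]+200,g[-1]+200) if len(g) else None)
print([np.flatnonzero(b[:,x])[[0,-1]].tolist() for x in(245,253,260)],[np.flatnonzero(m[:,x])[0] for x in(240,253,265)])
E
```

```text
16.625 [-38.3 -21.5  53.2] F tray xyz [-0.6  0.3 -1.5] M [0.29 0.02 0.01] (array([ 0.0003, -0.0742,  0.0223]), array([-0.0019,  0.0011,  0.0012]))
96 None None
99 None None
102 None None
105 None None
108 None None
111 (np.int64(273), np.int64(273)) None
114 (np.int64(233), np.int64(274)) None
117 (np.int64(274), np.int64(274)) None
120 (np.int64(274), np.int64(274)) None
123 None (np.int64(232), np.int64(275))
126 None (np.int64(230), np.int64(277))
129 None (np.int64(229), np.int64(278))
140 (np.int64(228), np.int64(278)) None
180 (np.int64(229), np.int64(277)) None
220 (np.int64(230), np.int64(276)) None
280 (np.int64(233), np.int64(273)) None
310 None (np.int64(231), np.int64(275))
320 None (np.int64(230), np.int64(276))
330 None NoneTraceback (most recent call last):
  File "<stdin>", line 9, in <module>
IndexError: index 0 is out of bounds for axis 0 with size 0
```

View pics/w8.png

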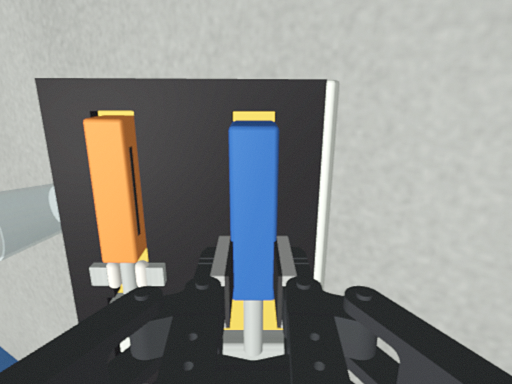

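The view shows the spanner handle (columns 229–278) centred on its pocket's near end (row 111, columns 233–274). The scraper, on the left, lies between its rollers. I lower the spanner.

Emit:
{"name": "apply_moves", "arguments": {
  "plan": [
    [0.0005,0.0003,0.009,0,0,0,1],
    [0,0,0.009,0,0,0,1],
    [0,0,0.006,0,0,0,1],
    [0,0,0.003,0,0,0,1],
    [0,0,0,0,0,0,1],
    [0,0,0,0,0,0,1]
  ]
}}

```text
t: 17.42
tcp_pos: [0.5295, -0.1138, 0.0617]
tool_rot: [-0.031, 0.965, -0.259, 0.008]
force: [0.3, 0.1, -1.0]
finger_gap: 0.203
gripper_force: 78.7
```

```bash
python3 st.py
```

```text
17.425 [-38.6 -22.4  25.5] F tray xyz [-0.5  0.3 -0.9] M [ 0.3   0.   -0.03] (array([-0.0006, -0.0746, -0.0054]), array([-0.0015, -0.0001,  0.0012]))
```

Emit:
{"name": "apply_moves", "arguments": {
  "plan": [
    [0,0,0.002,0,0,0,1],
    [0,0,0.002,0,0,0,1],
    [0,0,0,0,0,0,1]
  ]
}}

```text
t: 17.8
tcp_pos: [0.5301, -0.1157, 0.0591]
tool_rot: [-0.031, 0.965, -0.26, 0.009]
force: [-0.4, 2.2, 5.4]
finger_gap: 0.201
gripper_force: 79.6
```

```bash
python3 st.py
```

```text
17.8 [-38.3 -21.8  22.3] F tray xyz [ 0.7 -0.2  5.8] M [ 0.11 -0.08 -0.03] (array([-0.0001, -0.0743, -0.0086]), array([-0.0023,  0.0015,  0.0011]))
```

Same signature as the scraper (contact at 22.3 mm). Continuing.

Emit:
{"name": "apply_moves", "arguments": {
  "plan": [
    [0,0,0.002,0,0,0,1],
    [0,0,0.002,0,0,0,1],
    [0,0,0.002,0,0,0,1],
    [0,0,0,0,0,0,1]
  ]
}}

```text
t: 18.3
tcp_pos: [0.5308, -0.1181, 0.055]
tool_rot: [-0.031, 0.965, -0.26, 0.01]
force: [-2.2, 7.4, 13.8]
finger_gap: 0.206
gripper_force: 80.7
```

```bash
python3 st.py
```

```text
18.3 [-38.2 -21.2  17.5] F tray xyz [ 0.4 -1.7 15.7] M [ 0.29  0.14 -0.14] (array([ 0.0005, -0.0743, -0.0133]), array([-0.0027,  0.0035,  0.0006]))
```

Emit:
{"name": "apply_moves", "arguments": {
  "plan": [
    [0,0,-0.0015,0,0,0,1],
    [0,0,0,0,0,0,-0.2],
    [0,0,0,0,0,0,-0.2],
    [-0.003,0,-0.035,0,0,0,-0.2],
    [-0.004,0,0,0,0,0,1],
    [0,0,0,0,0,0,1],
    [0,0,0.012,0,0,0,1],
    [0,0,0.008,0,0,0,1]
  ]
}}

```text
t: 19.3
tcp_pos: [0.5352, -0.1109, 0.0657]
tool_rot: [-0.031, 0.965, -0.259, 0.007]
force: [1.0, 0.4, -0.4]
finger_gap: 0.003
gripper_force: 0.0
```

```bash
python3 st.py
```

```text
19.3 [-38.8 -16.4  30.2] F tray xyz [-0.5  1.  -0.2] M [0.2  0.02 0.05] (array([ 0.0054, -0.0748, -0.0007]), array([-0.0012, -0.0028,  0.0017]))
```

Emit:
{"name": "apply_moves", "arguments": {
  "plan": [
    [0,0,0.002,0,0,0,1],
    [0,0,0.002,0,0,0,1],
    [0,0,0.001,0,0,0,1],
    [0,0,0,0,0,0,1]
  ]
}}

```text
t: 19.8
tcp_pos: [0.536, -0.1125, 0.0633]
tool_rot: [-0.031, 0.965, -0.26, 0.008]
force: [-1.8, 2.7, 3.0]
finger_gap: 0.001
gripper_force: 2.0
```

```bash
python3 st.py
```

```text
19.8 [-38.7 -15.8  27.4] F tray xyz [-1.  -1.6  4. ] M [ 0.27  0.22 -0.13] (array([ 0.006 , -0.0747, -0.0035]), array([-0.0019, -0.0006,  0.0013]))
```

Emit:
{"name": "apply_moves", "arguments": {
  "plan": [
    [0,0,-0.01,0,0,0,1],
    [0.05,0,0,0,0,0,1],
    [0,0,0.005,0,0,0,1],
    [0,0,0.002,0,0,0,1],
    [0,0,0.002,0,0,0,1],
    [0,0,0,0,0,0,1]
  ]
}}

```text
t: 20.55
tcp_pos: [0.4875, -0.1156, 0.0638]
tool_rot: [-0.031, 0.965, -0.26, 0.008]
force: [0.5, -0.2, -0.4]
finger_gap: -0.003
gripper_force: 0.0
```

```bash
python3 st.py
```

```text
20.55 [-38.4 -64.4  27.8] F tray xyz [ 0.1  0.5 -0.4] M [ 0.27 -0.04 -0.01] (array([-0.0426, -0.0744, -0.0031]), array([-0.0019,  0.0007,  0.0006]))
```

Emit:
{"name": "apply_moves", "arguments": {
  "plan": [
    [0,0,0.0015,0,0,0,1],
    [0,0,0.0015,0,0,0,1],
    [0,0,0,0,0,0,1]
  ]
}}

```text
t: 20.92
tcp_pos: [0.4874, -0.1158, 0.0635]
tool_rot: [-0.031, 0.965, -0.26, 0.01]
force: [-1.8, 11.8, 18.6]
finger_gap: -0.0
gripper_force: 10.9
```

```bash
python3 st.py
```

```text
20.925 [-38.4 -64.5  27.3] F tray xyz [-1.  -1.1 22.1] M [ 0.24  0.31 -0.18] (array([-0.0427, -0.0744, -0.0033]), array([-0.003 ,  0.0035,  0.0011]))
```

Emit:
{"name": "apply_moves", "arguments": {
  "plan": [
    [0,0,-0.01,0,0,0,1],
    [-0.052,0,0,0,0,0,1],
    [0,0,0.006,0,0,0,1],
    [0,0,0.002,0,0,0,1],
    [0,0,0.002,0,0,0,1],
    [0,0,0,0,0,0,1]
  ]
}}

```text
t: 21.68
tcp_pos: [0.5392, -0.1124, 0.0634]
tool_rot: [-0.032, 0.965, -0.26, 0.01]
force: [0.8, 9.3, 15.4]
finger_gap: -0.001
gripper_force: 8.9
```

```bash
python3 st.py
```

```text
21.675 [-38.5 -12.5  27.3] F tray xyz [-0.3  1.4 18. ] M [ 0.31 -0.04  0.1 ] (array([ 0.0093, -0.0745, -0.0036]), array([-0.0022,  0.0041,  0.0013]))
```

The spanner is also flat and rigid (27.3 mm at both ends). I back off for a final look.

Emit:
{"name": "apply_moves", "arguments": {
  "plan": [
    [0,0,-0.03,0,0,0,1],
    [0,0,-0.05,0,0,0,1],
    [0,-0.037,-0.05,0,0,0,1],
    [-0.03,0,-0.02,0,0,0,1],
    [0,0,0,0,0,0,1],
    [0,0,0,0,0,0,1]
  ]
}}

```text
t: 22.42
tcp_pos: [0.5632, -0.0687, 0.2081]
tool_rot: [-0.031, 0.965, -0.259, 0.005]
force: [-0.4, -0.8, -0.2]
finger_gap: 0.002
gripper_force: 0.0
```

```bash
python3 - <<'E'
from lib import *
s=sense(); im=snapshot("wrist"); cv2.imwrite("pics/w9.png",im[:,:,::-1]); print(where(s),s["force"])
E
```

```text
[ -2.7  14.2 173.7] [-0.38202443 -0.80057511 -0.16563674]
```

View pics/w9.png

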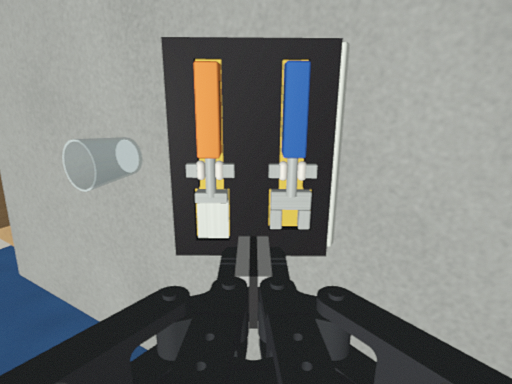

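Both tools lie in their pockets: scraper handle at (208,110), spanner at (296,110), and both heads sit inside their cut-outs. The beaker is still at (100,160). Handing in.

```bash
python3 -c "
from station import *
print(sign_off())"
```

```text
the job is handed in; nothing more can be done
None
```

I put the spanner and the scraper each into its own pocket and signed off at about 22.5 s of the 67 s limit; the sign-off gave no verdict. Both handles press flat and rigid at front and butt, and the last picture shows both in their cut-outs.

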